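# Set a rye loaf in the corner of the slicer

### The job

Get the slicer ready for the next loaf: take the leftover heel off the carriage and put it in the steel pan. Then set the long rye loaf from the wooden board flat on the carriage, one end square against the tall gauge plate and one long side against the low fence, and press it into that corner so that it bears on both at once. Finish while still holding it pressed there - do not let go, the next step is the cut; leave the other things on the bench where they are.

Things in the scene. Friction and masses are not known exactly. Their poses are not given: they have to be found in the camera images.
- slicer: Bench-top bread slicer, white casting about 360 x 400 mm, fixed, switched off, carriage latched. Origin: on the bench, plumb below the inner corner where gauge-plate face and fence face meet. +x: along the gauge plate, from the fence towards the blade; +y: away from the gauge plate, along the fence; z up. White motor housing behind the plate (y below -40 mm), top 200 mm above the bench.
- corner (a point): Inner corner of the carriage: on the gauge-plate face (y = 0), on the fence face (x = 0), at deck height (75 mm above the bench). Axes as the slicer's. The flat aluminium deck reaches from x = 0 to 166 and y = 12 to 214 mm, open at its +x and +y edges. A loaf seated in the corner has its centre at x = 29, y = 90, z = 33 mm from here.
- blade (a point): Centre of the round upright blade, radius 97 mm, at x = 212 mm in the slicer's frame, 152 mm above the bench; it stands at y = 3 to 6 mm and begins at x = 115 mm, beyond the loaf's place. Axes as the slicer's.
- gauge_plate: Tall upright aluminium plate of the slicer, 130 mm high above the deck, rigid; its flat face looks to the slicer's +y and spans x = -20 to 115 mm. Origin and axes are those of the slicer body.
- fence: Low rigid aluminium fence of the carriage, only 32 mm high above the deck, 8 mm thick (x = -8 to 0), y = 14 to 210 mm; its face looks to the slicer's +x. Fingers on the loaf's long sides must stay above it. Outside it, at x = -32, y = 190 mm, stands the handle knob, top 115 mm above the bench. Origin and axes are those of the slicer body.
- loaf_center (a point): Centre (half-way up) of the whole rye loaf: a dense, hard, square-sided brown brick 58 mm wide (its x), 180 mm long (its y), 66 mm high (z), 0.4 to 0.7 kg. It lies on the wooden board. Either end may go against the gauge plate.
- heel_center (a point): Centre (half-way up) of the heel, the end piece left from the loaf before: a hard slab of the same bread 58 mm wide (its x), 34 mm thick (its y), 66 mm high, about 0.1 kg, standing on the carriage deck in the loaf's place, at least 45 mm clear of the gauge plate.
- pan: Open stainless pan for heels, fixed to the bench, 176 (x) x 162 (y) mm over the rim, 65 mm high; inside 164 x 150 mm, floor 3 mm above the bench. Origin: centre of its underside.
- board: Wooden board that carries the loaf, fixed, 220 (x) x 140 (y) mm, 16 mm thick. Origin: centre of its underside.
- scraper: Bystander: bench scraper lying flat, steel blade 100 x 150 mm with a wooden bar handle; origin on the bench under the blade's centre.
- knife: Bystander: bread knife 345 mm long lying flat, blade to its +x; origin on the bench under the handle's blade end.
- dredger: Bystander: steel flour shaker, 68 mm across, 104 mm tall, standing; origin at the centre of its underside.
- brush: Bystander: flat bench brush 220 mm long, lying; origin on the bench under its ferrule.
- loaf_tin: Bystander: empty black loaf tin 196 (x) x 72 x 70 mm; origin at the centre of its underside.
- roll: Bystander: round bread roll 76 mm across, 46 mm high; origin at the centre of its underside.
Not all that is in view belongs to the job. What is shaped like the part that bears heel_center but yellow is not meant.

How it is judged:
By the outcome, as a careful person would: the job done as asked, in the order asked, and still so for the second after the job is handed in, while the arm keeps its last pose, push and grip.
It also fails if it takes over 64 s, if anything falls off the work surface, if the arm or the gripper's body presses on something with over 40 N, if the wrist force passes 120 N, or if a joint passes its speed limit or range.

### The arm

A 7-joint arm with a two-finger parallel gripper is mounted at the origin on the work surface. World frame = base frame: x ahead of the robot, y to its left, z up, the work surface at z = 0. Lengths are in m, angles in rad, forces in N, time in s.
With the tool pointing down it reaches from about 0.35 to 0.9 m from the base axis. Payload 8.1 kg.
Tool frame: the origin (TCP) lies midway between the tips of the shut fingers; the grasp point (between the pads) lies 19 mm behind it; x points along the fingers, z is the direction in which the jaws open and shut, and the axes are right-handed (so a half turn about x gives the same grasp; the last joint's range is limited). The gripper opens to 92 mm and grips with 3 to 60 N. Pads are 19 mm wide; open, the fingers measure 130 mm over their backs; the gripper's body (75 mm by 190 mm) begins 47 mm behind the grasp point.
Start: joints at [1.136, 0.434, 0.025, 1.573, -0.012, 1.134, -0.075], TCP at [0.204, -0.591, 0.227] pointing down, gripper open.
Joint ranges: [-2.62, 2.62], [-0.44, 2.09], [-1.27, 1.32], [0.08, 2.57], [-1.32, 4.46], [0.12, 2], [-2.74, 2.74]. Speed limits (rad/s): [2.22, 2.22, 3.01, 3.01, 3.14, 3.14, 3.14].

### API

Orientations are given as a rotation vector (axis times angle).
In Python, from cell import arm, optics, finder gives the robot as it stands.
- The arm moves only by the tool send_rows, never from a script. Its argument "rows" is a list that holds one entry, the list of rows, each a list of 7 numbers: the shift along the tool's x, y, z in mm, then the turn, a rotation vector about the tool's x, y, z in degrees, then the opening in per cent of the stroke, from 0 (shut) to 100 (fully open). A call has exactly 8 rows; each row is the pose to reach, as a shift and turn from the pose commanded when the call began, along the tool's axes at that moment; what a row does not reach only later rows make up. A row lasts 1/10 s, in which the tool goes at most 50 mm and 8.59 degrees, less where a joint would pass 70% of its speed; a pose out of reach is approached as far as the arm can. A call with a gripper value outside its range is refused whole. The fingers move at their own pace and stop on an object; "grip_force" is the grip in N (left out, the last holds). Time passes only in rows, so rows that repeat a pose let the fingers close, or fill a call up. It gives the time, the measured TCP pose, the force and the opening at its end, in the units of the state.
- arm.observe(): the state, without advancing time (a new reading comes with each control period).
- optics.get_image(name): name is "scene" or "top" or "wrist"; returns (picture, depth): 420x560x3 uint8, red, green, blue; 420x560 float32, m along the optical axis (not along the pixel's ray), 0 where there is no reading.
- optics.get_calibration(name): a dict with "camera_matrix" (3x3 intrinsics, pixels), "position" and "orientation" of the camera in the world; the wrist camera has in their place "T_tool_cam" (4x4, takes a point from camera to tool coordinates, whose origin is the TCP and whose axes are the tool frame's). Camera axes: x right, y up, looking along -z (the intrinsics and any distortion apply to the point x, -y, -z); pixel columns grow to the right and rows downward; lengths in m; the calibration is good to about 2 mm. A picture is of the moment at which its call begins: read the wrist's pose just before it. get_calibration takes no time and is no camera call.
- arm.sign_off(): hands the job in, once; it reports no verdict.
Trained networks look in the newest picture that a camera, given by its name, has taken for a name from the list of things; names that differ only in an ending like _2 or _b are one class to them, and where a whole thing is asked for, a point or a joint stands for the part that bears it (a point fixed in the world has none). Each returns a list of dicts, best first, with "confidence" (0 to 1); they miss things now and then, are a little off and sometimes report something else, mostly with a low value. They report only what shows in the picture. A call takes as long as a camera call. They do not tell look-alikes from the thing itself.
- finder.search_frame(camera, thing): "bbox" ([left, top, width, height] in pixels, round what is visible of it).
- finder.regions_of(camera, thing): "region" (420x560 bool, what is visible of it) and "bbox" ([left, top, width, height] in pixels, round what is visible of it).
- finder.place_of(camera, thing): "xy" ([column, row] in pixels: a listed point, or the origin of a listed thing).
The state is a dict: "clock": time; "joints": joint angles; "dq": joint speeds; "joint_efforts": joint torques, N m; "position": TCP position; "ee_rot": TCP orientation; "force": force on the tool from outside, world axes, zero at the start; "ft_torque": the same for the moment, N m; "width": opening from 0.0 (shut) to 1.0 (fully open).
Only numpy, scipy, OpenCV 4.12 (cv2) and the standard library are available. Lean on these libraries where they do the work, as an engineer would, in place of code of your own. Each camera call takes 0.05 s, during which the arm holds its last target.

## Working session

There is one attempt and no reset: what is moved stays moved. The work goes in short steps, Python scripts to look and compute and a tool call to move; the robot and the scene stay as the last step left them, time stands still between calls to the robot, and variables do not carry over. Pictures are saved under pics/ and viewed, and the job is handed in when it is done.

Besides the shell and the picture viewer there is one more tool, called after "Call:" by a JSON object that holds its "fn" and its "kwargs", one argument or row to a line. send_rows: Moves the arm, as the interface text tells. Its arguments: {"type":"object","properties":{"rows":{"type":"array"},"grip_force":{"type":"number"}},"required":["rows"]}

```bash
ls; mkdir -p pics; python3 - <<'E'
from cell import arm, optics, finder
import cv2,numpy as np
s=arm.observe();print(s)
for n in ("scene","top"):
    im,d=optics.get_image(n);cv2.imwrite(f"pics/{n}0.png",im[:,:,::-1]);np.savez(f"{n}0.npz",im=im,d=d)
    print(n,optics.get_calibration(n))
print(optics.get_calibration("wrist"))
E
```

```text
pics
{'clock': 0.0, 'joints': array([ 1.13638026,  0.43522666,  0.02496983,  1.57410278, -0.0116004 ,
        1.13400969, -0.07511043]), 'dq': array([ 8.51430293e-05, -2.01150053e-04, -4.88703564e-04, -1.17973995e-03,
        9.08765291e-04, -4.39681693e-04, -4.07575901e-04]), 'joint_efforts': array([-3.92170041e-04, -6.67853093e+01,  9.84536223e-01, -3.14459431e+01,
       -6.05199533e-02,  4.28507896e-02,  1.35092664e-04]), 'position': array([ 0.20337767, -0.5904338 ,  0.22594046]), 'ee_rot': array([ 0.96230815,  1.34949054, -0.96096776]), 'force': array([-0.54478987, -1.00381855, -0.57492718]), 'ft_torque': array([ 0.00363369,  0.0152559 , -0.00441908]), 'width': 1.0016469990318189}
scene {'camera_matrix': array([[499.13213508,   0.        , 275.71118875],
       [  0.        , 499.13213508, 211.9797911 ],
       [  0.        ,   0.        ,   1.        ]]), 'position': array([ 1.18372743, -0.37902566,  1.4259567 ]), 'orientation': array([0.48099619, 0.27241763, 0.95837588])}
top {'camera_matrix': array([[503.92461013,   0.        , 277.51553692],
       [  0.        , 503.92461013, 208.67480943],
       [  0.        ,   0.        ,   1.        ]]), 'position': array([0.29409419, 0.03760805, 1.89223661]), 'orientation': array([ 0.12192082, -0.10563681, -1.55414343])}
{'camera_matrix': array([[364.48227118,   0.        , 279.56809868],
       [  0.        , 364.48227118, 208.32280005],
       [  0.        ,   0.        ,   1.        ]]), 'T_tool_cam': array([[-5.26005201e-04,  2.76803859e-01, -9.60926296e-01,
        -1.58387568e-01],
       [ 1.01868614e-03,  9.60926079e-01,  2.76803238e-01,
         7.46504920e-02],
       [ 9.99999343e-01, -8.33282354e-04, -7.87428369e-04,
        -7.54726847e-04],
       [ 0.00000000e+00,  0.00000000e+00,  0.00000000e+00,
         1.00000000e+00]])}
```

View pics/scene0.png

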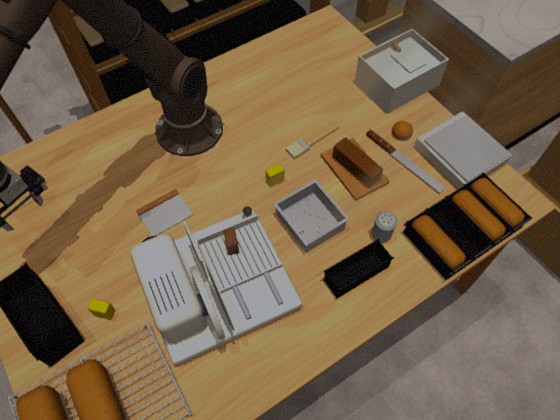

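View pics/top0.png

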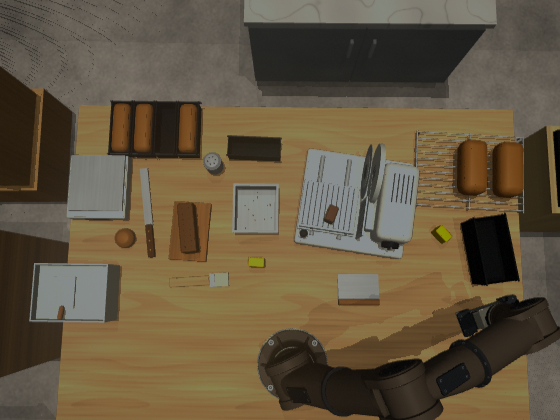

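```bash
python3 - <<'E'
from cell import arm, optics, finder
for n in ("top","scene"):
  for t in ("corner","loaf_center","heel_center","pan","board","slicer"):
    print(n,t,[(np_.get("xy"),round(np_["confidence"],2)) for np_ in finder.place_of(n,t)])
E
```

```text
top corner [([353.1, 232.8], 0.62), ([355.6, 287.2], 0.36)]
top loaf_center [([147.3, 220.4], 0.7), ([188.7, 225.3], 0.65)]
top heel_center [([441.7, 230.7], 0.64), ([258.1, 262.3], 0.63), ([330.1, 213.2], 0.6)]
top pan [([256.3, 210.5], 0.62)]
top board [([192.0, 230.2], 0.96), ([123.8, 238.4], 0.31)]
top slicer [([350.5, 234.3], 0.87), ([126.8, 236.2], 0.29)]
scene corner [([198.3, 245.5], 0.73)]
scene loaf_center [([357.7, 163.2], 0.91), ([199.4, 258.8], 0.21)]
scene heel_center [([274.1, 175.6], 0.76), ([104.0, 308.0], 0.73), ([233.2, 242.3], 0.71)]
scene pan [([308.1, 217.4], 0.75)]
scene board [([354.2, 170.6], 0.77), ([217.0, 295.9], 0.62), ([355.6, 163.1], 0.56), ([301.4, 145.9], 0.19)]
scene slicer [([197.6, 256.4], 0.87)]
```

Pictures: the heel-like things are brown on the carriage at top (330,213) and scene (233,242), and yellow blocks at top (258,262) and (442,231). The brown one is the heel. The brown loaf is on the board at top (188,226). The brown buns on racks and tins (top 120–190,128; 470–508,168) are only look-alikes. I'll check this in a close crop while measuring geometry.

```bash
cat > h.py <<'E'
import numpy as np,cv2
from scipy.spatial.transform import Rotation as R
from cell import arm,optics,finder
def cloud(d,K,T):
    v,u=np.mgrid[0:420,0:560]
    p=np.stack([(u-K[0,2])/K[0,0]*d,-(v-K[1,2])/K[1,1]*d,-d],-1)
    w=p@T[:3,:3].T+T[:3,3]; w[d<=0]=np.nan
    return w
def Tfix(n):
    c=optics.get_calibration(n);T=np.eye(4);T[:3,:3]=R.from_rotvec(c["orientation"]).as_matrix();T[:3,3]=c["position"];return c["camera_matrix"],T
def Ttool(s):
    T=np.eye(4);T[:3,:3]=R.from_rotvec(s["ee_rot"]).as_matrix();T[:3,3]=s["position"];return T
def Twrist(s):
    c=optics.get_calibration("wrist");return c["camera_matrix"],Ttool(s)@c["T_tool_cam"]
def ray(K,T,u,v,z):
    d=T[:3,:3]@np.array([(u-K[0,2])/K[0,0],-(v-K[1,2])/K[1,1],-1]);o=T[:3,3];return o+d*(z-o[2])/d[2]
def rect(w,m):
    P=w[m];P=P[np.isfinite(P[:,0])];r=cv2.minAreaRect((P[:,:2]*1000).astype(np.float32));return len(P),np.round(r[0],1),np.round(r[1],1),round(r[2],2),np.nanmedian(P[:,2])
E
python3 - <<'E'
from h import *
for n in("top","scene"):
    z=np.load(f"{n}0.npz");K,T=Tfix(n);w=cloud(z["d"],K,T)
    np.save(f"w_{n}.npy",w)
    if n=="top":
        for u,v in [(330,213),(188,226),(256,210),(205,250),(300,280),(350,200),(372,170),(400,200)]: print(n,(u,v),np.round(w[v,u],3))
        im=z["im"]
        a=cv2.resize(im[140:270,280:420],None,fx=4,fy=4,interpolation=cv2.INTER_CUBIC)
        b=cv2.resize(im[190:270,150:290],None,fx=4,fy=4,interpolation=cv2.INTER_CUBIC)
        cv2.imwrite("pics/c1.png",a[:,:,::-1]);cv2.imwrite("pics/c2.png",b[:,:,::-1])
    else:
        im=z["im"];a=cv2.resize(im[190:360,120:310],None,fx=4,fy=3.5,interpolation=cv2.INTER_CUBIC)
        cv2.imwrite("pics/c3.png",a[:,:,::-1])
        for u,v in [(233,242),(357,155),(310,230),(450,250)]: print(n,(u,v),np.round(w[v,u],3))
    for nm,(lo,hi),box in [("loaf",(0.07,.095),(0.3,.85,.15,.6)),("heel",(0.125,.16),(0.4,.9,-.25,.15)),("panrim",(.055,.075),(.4,.75,-.05,.3)),("deck",(.07,.08),(.4,.9,-.3,.1)),("fence",(.1,.115),(.4,.9,-.3,.1)),("plate",(.19,.215),(.4,.95,-.4,.1))]:
        m=(w[...,2]>lo)&(w[...,2]<hi)&(w[...,0]>box[0])&(w[...,0]<box[1])&(w[...,1]>box[2])&(w[...,1]<box[3])
        cc,l,st,_=cv2.connectedComponentsWithStats(m.astype(np.uint8))
        for i in range(1,cc):
            if st[i,4]>30: print(n,nm,rect(w,l==i),"pix",st[i])
E
```

```text
top (330, 213) [ 0.537 -0.126  0.144]
top (188, 226) [0.492 0.382 0.076]
top (256, 210) [0.564 0.141 0.003]
top (205, 250) [0.409 0.327 0.015]
top (300, 280) [ 0.304 -0.028  0.001]
top (350, 200) [ 0.596 -0.207  0.066]
top (372, 170) [ 0.7   -0.281  0.112]
top (400, 200) [ 0.578 -0.36   0.192]
top loaf (315, array([812.1, 559.1]), array([76. , 79.2]), 1.42, np.float64(0.07771657345791505)) pix [134 130  22  21 315]
top loaf (296, array([813.3, 398.9]), array([76.5, 65.2]), 5.68, np.float64(0.07845262806636355)) pix [178 130  19  21 296]
top loaf (75, array([724.2, 294. ]), array([43.1, 65.5]), 48.12, np.float64(0.08956762773069404)) pix [204 153  18  18  75]
top loaf (784, array([488.2, 387.5]), array([180.8,  60. ]), 7.61, np.float64(0.08027602950022095)) pix [177 202  21  51 784]
top heel (52, array([ 520.6, -233.6]), array([  4.9, 131.3]), 83.62, np.float64(0.14244867957690643)) pix [358 199   7  39  52]
top heel (163, array([ 538.4, -131.2]), array([34.2, 58. ]), 69.01, np.float64(0.13901521640547876)) pix [324 204  15  18 163]
top panrim (186, array([598.8, -33.6]), array([ 32.3
[... 3003 characters left out ...]
752997584041)) pix [ 198  219   84   73 2894]
scene fence (57, array([473.7, -35.8]), array([25.1, 25.4]), 36.63, np.float64(0.10971882177125214)) pix [242 206  10   9  57]
scene fence (215, array([ 487.8, -114.6]), array([193.4,  13.6]), 82.22, np.float64(0.1060642224083399)) pix [197 213  60  28 215]
scene plate (106, array([ 523.2, -235.6]), array([  6.2, 135.7]), 82.01, np.float64(0.2047467218058061)) pix [183 220  20  42 106]
scene plate (3474, array([ 574.7, -351.1]), array([116. , 262.4]), 82.92, np.float64(0.19955294339995855)) pix [ 130  233   70   94 3474]
scene plate (62, array([ 769.5, -299.1]), array([17.8, 16.3]), 82.7, np.float64(0.20152256895700338)) pix [213 321   9  11  62]
```

View pics/c1.png

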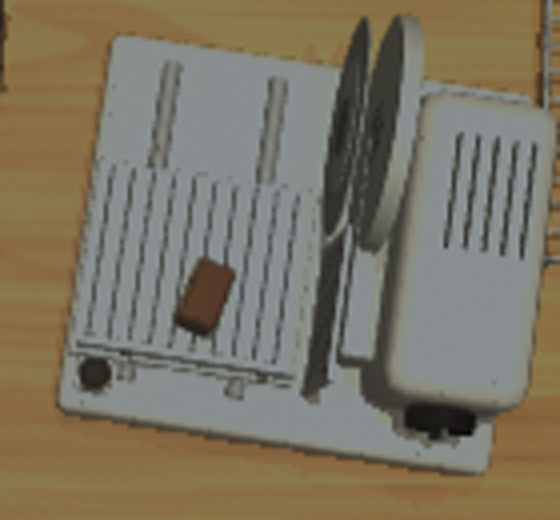

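View pics/c2.png

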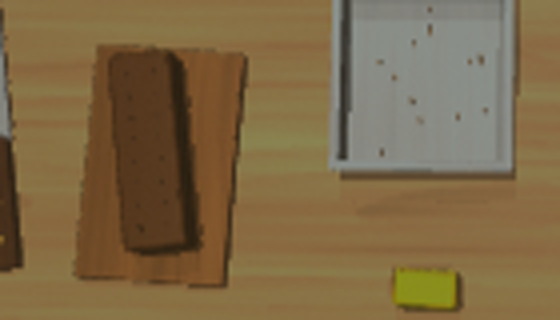

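View pics/c3.png

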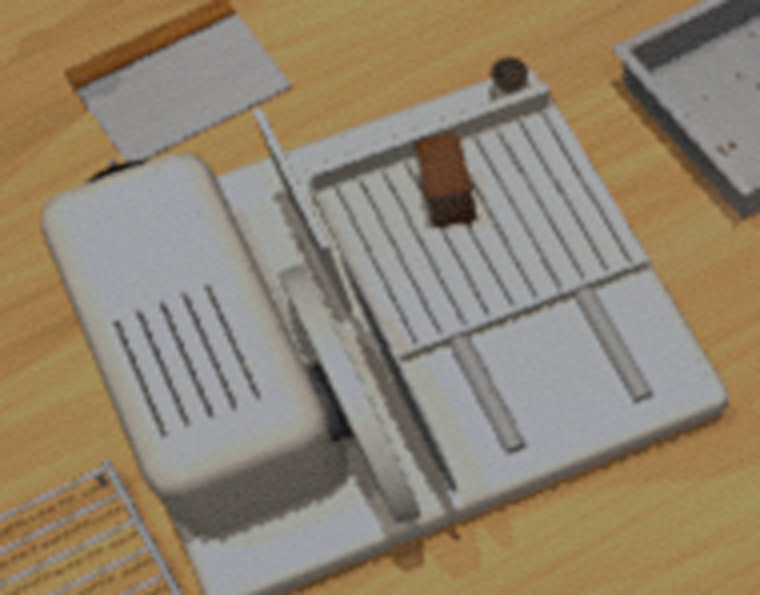

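Crops show the brown heel standing on the deck at about (207,297) in the slicer crop, and the square rye loaf on the board at (150,150) in the other. The yellow block at (427,288) is the look-alike. Next I'll plan the move helper.

```bash
cat >> h.py <<'E'
def down(jaw):  # jaw: world angle deg of tool z, x down
    a=np.radians(jaw);z=np.array([np.cos(a),np.sin(a),0]);x=np.array([0,0,-1.]);return np.stack([x,np.cross(z,x),z],1)
def goto(p,jaw,T=None):
    """shift mm, turn deg from T (measured) to target mm"""
    if T is None: T=Ttool(arm.observe())
    sh=T[:3,:3].T@(np.array(p)-T[:3,3]*1000)
    out=[]
    for j in (jaw,jaw+180):
        out.append(np.degrees(R.from_matrix(T[:3,:3].T@down(j)).as_rotvec()))
    return np.round(sh,1),[np.round(o,2) for o in out]
E
python3 - <<'E'
from h import *
T=Ttool(arm.observe());print(np.round(T,3),'jaw',np.degrees(np.arctan2(T[1,2],T[0,2])))
for nm,m,jaw in [("heel",[538.7,-130.7,230],-21),("pan",[564,143,230],0),("loaf",[488.4,388,230],97.8),("corner",[476+90*.1357+29*.9907,-227.5+90*.9907-29*.1357,230],-7.8)]:
    print(nm,goto(m,jaw))
E
```

```text
[[ 0.     0.945  0.326  0.204]
 [-0.     0.326 -0.945 -0.591]
 [-1.     0.     0.     0.227]
 [ 0.     0.     0.     1.   ]] jaw -70.99659168299432
heel (array([  -3.3,  466.7, -326. ]), [array([-50.,   0.,   0.]), array([ 1.3e+02,  0.0e+00, -1.0e-02])])
pan (array([  -3.3,  579.8, -576.6]), [array([-71.,   0.,   0.]), array([109.,   0.,  -0.])])
loaf (array([  -3.3,  588.1, -832.8]), [array([-1.688e+02,  0.000e+00,  1.000e-02]), array([11.2,  0. , -0. ])])
corner (array([  -3.3,  442.4, -322.2]), [array([-63.2,   0. ,   0. ]), array([116.8,   0. ,  -0. ])])
```

Call:
{"fn": "send_rows", "kwargs": {
  "rows": [
    [[-30,10,-5,-3,0,0,100],[-60,40,-25,-9,0,0,100],[-80,80,-55,-16,0,0,95],[-80,122,-85,-24,0,0,90],[-80,163,-114,-32,0,0,84],[-80,204,-143,-40,0,0,84],[-80,245,-171,-47,0,0,84],[-80,286,-200,-50,0,0,84]]
  ],
  "grip_force": 20
}}

```text
clock: 1.5
position: [0.4064, -0.3115, 0.3071]
ee_rot: [0.284, 1.551, -0.284]
force: [0.6, -0.2, -0.1]
width: 0.841
```

```bash
python3 - <<'E'
from h import *
s=arm.observe();print(s["clock"],s["position"],s["width"],s["force"])
print(goto([538.7,-130.7,300],-21))
E
```

```text
1.5 [ 0.40644346 -0.31149926  0.30712143] 0.8405527985330103 [ 0.62607283 -0.23786234 -0.05955123]
(array([  7.1, 215.9,  59.6]), [array([0.26, 0.05, 0.03]), array([-1.7974e+02, -4.0000e-02,  8.0000e-02])])
```

Call:
{"fn": "send_rows", "kwargs": {
  "rows": [
    [[0,30,8,0,0,0,84],[0,70,19,0,0,0,84],[0,110,30,0,0,0,84],[0,150,41,0,0,0,84],[5,185,51,0,0,0,84],[20,205,57,0,0,0,84],[40,216,60,0,0,0,84],[60,216,60,0,0,0,84]]
  ]
}}

```text
clock: 2.3
position: [0.5402, -0.1307, 0.2463]
ee_rot: [0.286, 1.551, -0.284]
force: [0.6, 0.4, -0.0]
width: 0.842
```

```bash
python3 - <<'E'
from h import *
s=arm.observe();im,d=optics.get_image("wrist");cv2.imwrite("pics/w1.png",im[:,:,::-1])
K,T=Twrist(s);w=cloud(d,K,T);np.savez("w1.npz",im=im,w=w)
print(s["clock"],s["position"])
g=(w[...,2]>.125)&(w[...,2]<.155)&(np.abs(w[...,0]-.54)<.07)&(np.abs(w[...,1]+.13)<.07)
print(rect(w,g))
print(goto([538.7,-130.7,113],-21,Ttool(s)))
for nm,(lo,hi) in [("deck",(.07,.08)),("fence",(.1,.112)),("plate",(.18,.21))]:
    m=(w[...,2]>lo)&(w[...,2]<hi);cc,l,st,_=cv2.connectedComponentsWithStats(m.astype(np.uint8))
    for i in range(1,cc):
        if st[i,4]>300: print(nm,rect(w,l==i),"pix",st[i])
E
```

```text
2.3 [ 0.54022145 -0.13068221  0.24627041]
(3477, array([ 537.5, -129.1]), array([34.3, 58.2]), 69.57, np.float64(0.14104051772539672))
(array([133.3,  -0.7,  -1.5]), [array([ 0.19,  0.05, -0.07]), array([-1.7981e+02,  1.1000e-01,  8.0000e-02])])
deck (35830, array([ 568.5, -124.9]), array([202.7, 175.6]), 82.19, np.float64(0.07552215704770204)) pix [  182    32   233   254 35830]
deck (446, array([475. , -33.9]), array([30.2, 21.2]), 80.97, np.float64(0.07525195218092737)) pix [159  93  29  40 446]
deck (560, array([ 689.6, -250.3]), array([  2.1, 114.1]), 82.04, np.float64(0.07535852460019787)) pix [408 236 123  26 560]
fence (2417, array([ 486.9, -109.7]), array([187.2,   8.6]), 81.8, np.float64(0.10723162093825162)) pix [ 175   81   70  210 2417]
fence (504, array([469.9, -33.2]), array([28.1, 28.3]), 31.3, np.float64(0.1077056239052252)) pix [136  96  38  38 504]
fence (438, array([ 722.2, -254.3]), array([ 2.4, 72.6]), 80.29, np.float64(0.1052574932007625)) pix [477 242  83  16 438]
plate (868, array([ 549.3, -236.1]), array([ 3.4, 65.3]), 81.97, np.float64(0.1865654551449649)) pix [299 342  98  17 868]
```

View pics/w1.png

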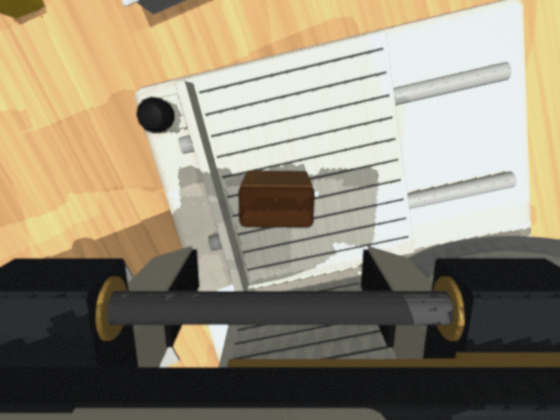

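The wrist picture shows the brown heel centred at about (277,200), square to the jaws, with the fence clear to the left at (215,180). I'll descend with the tips above the fence top and grip.

Call:
{"fn": "send_rows", "kwargs": {
  "rows": [
    [[30,0,-2,0,0,0,84],[70,0,-2,0,0,0,84],[105,0,-2,0,0,0,84],[125,0,-2,0,0,0,84],[134,0,-2,0,0,0,84],[134,0,-2,0,0,0,84],[134,0,-2,0,0,0,40],[134,0,-2,0,0,0,40]]
  ],
  "grip_force": 25
}}

```text
clock: 3.15
position: [0.5382, -0.1325, 0.1142]
ee_rot: [0.287, 1.549, -0.288]
force: [0.6, -0.6, -0.9]
width: 0.711
```

Call:
{"fn": "send_rows", "kwargs": {
  "rows": [
    [[0,0,0,0,0,0,40],[0,0,0,0,0,0,40],[0,0,0,0,0,0,40],[0,0,0,0,0,0,40],[-10,0,0,0,0,0,40],[-30,0,0,0,0,0,40],[-60,0,0,0,0,0,40],[-80,0,0,0,0,0,40]]
  ]
}}

```text
clock: 3.95
position: [0.5376, -0.1322, 0.1952]
ee_rot: [0.287, 1.55, -0.287]
force: [0.3, 0.2, -1.5]
width: 0.626
```

```bash
python3 - <<'E'
from h import *
s=arm.observe();im,d=optics.get_image("wrist");cv2.imwrite("pics/w2.png",im[:,:,::-1])
print(s["clock"],s["position"],s["width"],s["force"])
print(goto([564,143,170],0,Ttool(s)))
w=np.load("w1.npz")["w"]
for nm,(lo,hi) in [("deck",(.07,.08)),("fence",(.1,.112)),("plate",(.18,.21))]:
    m=(w[...,2]>lo)&(w[...,2]<hi);cc,l,st,_=cv2.connectedComponentsWithStats(m.astype(np.uint8))
    i=1+np.argmax(st[1:,4]);P=w[l==i]*1000
    a=np.radians(-7.9);ex=np.array([np.cos(a),np.sin(a)]);ey=np.array([-ex[1],ex[0]])
    print(nm,np.percentile(P[:,:2]@ex,[0.5,2,50,98,99.5]),np.percentile(P[:,:2]@ey,[.5,2,50,98,99.5]))
print("ref corner",np.array([476,-227.5])@ex,np.array([476,-227.5])@ey)
E
```

```text
3.95 [ 0.53761754 -0.13217031  0.19516816] 0.6261661594027429 [ 0.3336651   0.16698089 -1.45385363]
(array([ 25.2, 266.4, -73.9]), [array([-2.098e+01,  1.000e-01, -1.000e-02]), array([ 1.5902e+02, -1.0000e-02, -1.4000e-01])])
deck [501.31175749 503.31160768 593.28826753 664.13119158 666.27765967] [-144.61991334 -140.39957243  -22.26482367   52.53811241   54.63168968]
fence [493.35689017 493.64059451 498.24907361 501.60096075 501.72918123] [-131.86465925 -128.28226724  -29.68134908   48.51861041   50.82648312]
plate [546.15722917 550.59762011 589.05110288 607.93357687 608.76702435] [-159.88894695 -159.46255684 -158.38488196 -157.33108419 -157.13522638]
ref corner 502.75113872488583 -159.91729897303344
```

View pics/w2.png

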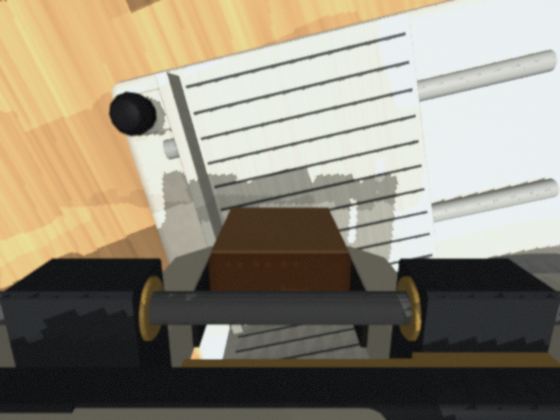

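The heel is held between the fingers at (280,250), with width 0.63 ≈ 58 mm. Now to the pan.

Call:
{"fn": "send_rows", "kwargs": {
  "rows": [
    [[0,25,-7,-2,0,0,40],[0,65,-18,-5,0,0,40],[0,108,-30,-9,0,0,40],[0,152,-42,-13,0,0,40],[0,196,-54,-17,0,0,40],[0,235,-65,-20,0,0,40],[20,258,-72,-21,0,0,40],[50,266,-74,-21,0,0,40]]
  ]
}}

```text
clock: 4.8
position: [0.5642, 0.1474, 0.1443]
ee_rot: [-0.001, 1.567, 0.007]
force: [0.5, 0.3, -2.0]
width: 0.631
```

Call:
{"fn": "send_rows", "kwargs": {
  "rows": [
    [[30,0,0,0,0,0,40],[60,0,0,0,0,0,40],[85,0,0,0,0,0,40],[96,0,0,0,0,0,40],[99,0,0,0,0,0,40],[99,0,0,0,0,0,40],[99,0,0,0,0,0,40],[99,0,0,0,0,0,40]]
  ]
}}

```text
clock: 5.6
position: [0.5642, 0.1428, 0.0449]
ee_rot: [0.0, 1.569, 0.0]
force: [0.2, -0.0, -0.7]
width: 0.63
```

```bash
python3 - <<'E'
from h import *
s=arm.observe();im,d=optics.get_image("wrist");cv2.imwrite("pics/w3.png",im[:,:,::-1])
print(s["clock"],s["position"],s["width"],s["force"])
print(goto([564,143,42],0,Ttool(s)))
E
```

```text
5.6 [0.56418626 0.14281994 0.04494921] 0.629936612920762 [ 0.18593882 -0.01327561 -0.73577303]
(array([ 2.9,  0.2, -0.2]), [array([ 0.  ,  0.11, -0.03]), array([-1.8e+02,  4.0e-02,  1.8e-01])])
```

View pics/w3.png

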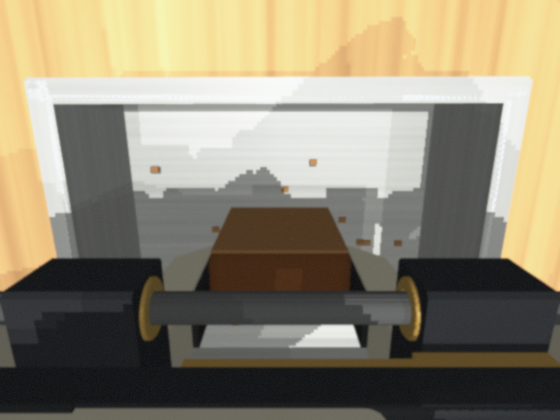

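The heel is inside the pan walls (rim from (30,85) to (530,85)) and nearly on the floor. Lower it 2 mm, open, lift.

Call:
{"fn": "send_rows", "kwargs": {
  "rows": [
    [[2,0,0,0,0,0,40],[2,0,0,0,0,0,66],[2,0,0,0,0,0,74],[2,0,0,0,0,0,80],[2,0,0,0,0,0,80],[-15,0,0,0,0,0,80],[-50,0,0,0,0,0,80],[-95,0,0,0,0,0,80]]
  ]
}}

```text
clock: 6.45
position: [0.5621, 0.1421, 0.1383]
ee_rot: [-0.001, 1.575, -0.0]
force: [0.9, -0.3, -0.3]
width: 0.805
```

```bash
python3 - <<'E'
from h import *
s=arm.observe();im,d=optics.get_image("wrist");cv2.imwrite("pics/w4.png",im[:,:,::-1])
print(s["clock"],s["position"],s["width"],s["force"])
print(goto([488.4,388,180],97.8,Ttool(s)))
E
```

```text
6.45 [0.56205696 0.14206411 0.13825363] 0.8052402556269798 [ 0.87828864 -0.34984456 -0.25962687]
(array([-41.7, 245.9, -73.7]), [array([-97.78,  -0.2 ,  -0.15]), array([82.22, -0.14,  0.19])])
```

View pics/w4.png

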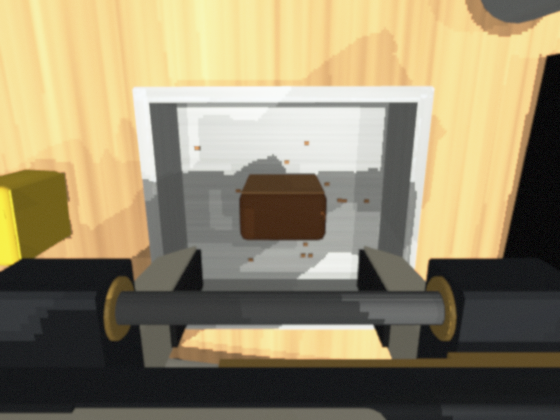

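The heel stands free in the pan at about (282,208). On to the loaf.

Call:
{"fn": "send_rows", "kwargs": {
  "rows": [
    [[-40,5,0,-4,0,0,85],[-72,25,-7,-12,0,0,90],[-80,60,-18,-20,0,0,100],[-80,100,-30,-28,0,0,100],[-80,140,-42,-36,0,0,100],[-80,180,-54,-44,0,0,100],[-80,220,-66,-52,0,0,100],[-80,246,-74,-60,0,0,100]]
  ]
}}

```text
clock: 7.3
position: [0.4875, 0.3918, 0.2189]
ee_rot: [-0.821, 1.409, 0.823]
force: [0.7, -0.1, 0.8]
width: 1.004
```

Call:
{"fn": "send_rows", "kwargs": {
  "rows": [
    [[0,0,0,-8,0,0,100],[0,0,0,-16,0,0,100],[0,0,0,-24,0,0,100],[0,0,0,-31,0,0,100],[0,0,0,-36,0,0,100],[0,0,0,-37.8,0,0,100],[0,0,0,-37.8,0,0,100],[0,0,0,-37.8,0,0,100]]
  ]
}}

```text
clock: 8.1
position: [0.4894, 0.3885, 0.2187]
ee_rot: [-1.307, 1.143, 1.307]
force: [-0.3, 0.6, 0.0]
width: 0.995
```

```bash
python3 - <<'E'
from h import *
s=arm.observe();im,d=optics.get_image("wrist");cv2.imwrite("pics/w5.png",im[:,:,::-1])
print(s["clock"],s["position"],s["width"],s["force"])
K,T=Twrist(s);w=cloud(d,K,T);np.savez("w5.npz",im=im,w=w)
m=(w[...,2]>.07)&(w[...,2]<.095)&(np.abs(w[...,0]-.49)<.15)&(np.abs(w[...,1]-.39)<.1)
print(rect(w,m))
m=(w[...,2]>.078)&(w[...,2]<.087)&(np.abs(w[...,0]-.49)<.15)&(np.abs(w[...,1]-.39)<.1)
print(rect(w,m))
print(goto([488.4,388,120],97.8,Ttool(s)))
E
```

```text
8.1 [0.48935226 0.38854484 0.21865743] 0.9949966858960024 [-0.25869176  0.64983663  0.01422804]
(14331, array([486.9, 390.1]), array([178.8,  58.1]), 7.33, np.float64(0.08231767894277647))
(14190, array([486.9, 390.1]), array([178.7,  57.8]), 7.32, np.float64(0.08232883671159799))
(array([98.7,  1. , -0.4]), [array([-0.11, -0.  ,  0.  ]), array([1.7989e+02, 0.0000e+00, 1.0000e-02])])
```

View pics/w5.png

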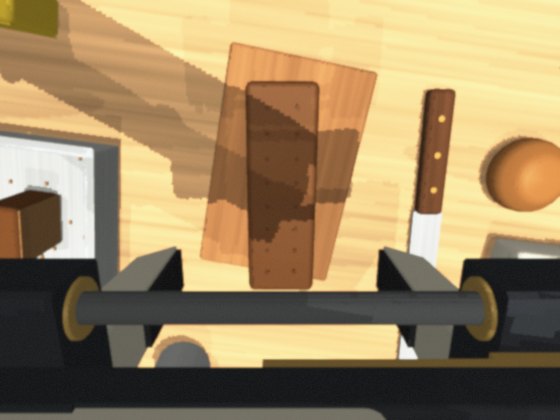

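The loaf lies lengthwise at (283,185), between the open fingers. The knife (430,150) and roll stay clear. Descend and grip.

Call:
{"fn": "send_rows", "kwargs": {
  "rows": [
    [[30,1.7,1.2,0.4,0,0,100],[70,1.7,1.2,0.4,0,0,100],[110,1.7,1.2,0.4,0,0,100],[142,1.7,1.2,0.4,0,0,100],[158,1.7,1.2,0.4,0,0,100],[165,1.7,1.2,0.4,0,0,100],[165,1.7,1.2,0.4,0,0,100],[165,1.7,1.2,0.4,0,0,40]]
  ],
  "grip_force": 55
}}

```text
clock: 8.95
position: [0.488, 0.3905, 0.0553]
ee_rot: [-1.303, 1.143, 1.303]
force: [-0.2, 0.3, -0.3]
width: 0.952
```

Call:
{"fn": "send_rows", "kwargs": {
  "rows": [
    [[0,0,0,0,0,0,40],[0,0,0,0,0,0,40],[0,0,0,0,0,0,40],[0,0,0,0,0,0,40],[0,0,0,0,0,0,40],[0,0,0,0,0,0,40],[0,0,0,0,0,0,40],[0,0,0,0,0,0,40]]
  ]
}}

```text
clock: 9.75
position: [0.4877, 0.3897, 0.0541]
ee_rot: [-1.304, 1.145, 1.303]
force: [-0.1, -1.0, 5.8]
width: 0.626
```

```bash
python3 - <<'E'
from h import *
s=arm.observe()
print(s["clock"],s["position"],s["width"],s["force"],s["ft_torque"])
T=Ttool(s);print(np.degrees(np.arctan2(T[1,2],T[0,2])))
E
```

```text
9.75 [0.48766254 0.38968324 0.05411972] 0.6264735145275483 [-0.09591815 -0.97382081  5.78312588] [-0.13957775 -0.09120968 -0.05684103]
97.4034577759407
```

Call:
{"fn": "send_rows", "kwargs": {
  "rows": [
    [[-8,0,0,0,0,0,40],[-25,0,0,0,0,0,40],[-55,0,0,0,0,0,40],[-90,0,0,0,0,0,40],[-125,0,0,0,0,0,40],[-150,0,0,0,0,0,40],[-160,0,0,0,0,0,40],[-160,0,0,0,0,0,40]]
  ]
}}

```text
clock: 10.55
position: [0.4877, 0.3899, 0.2152]
ee_rot: [-1.304, 1.143, 1.303]
force: [0.3, -0.1, -6.0]
width: 0.624
```

```bash
python3 - <<'E'
from h import *
s=arm.observe();im,d=optics.get_image("wrist");cv2.imwrite("pics/w6.png",im[:,:,::-1])
T=Ttool(s)
print(s["clock"],s["position"],s["width"],s["force"],s["ft_torque"])
K,Tc=Twrist(s);w=cloud(d,K,Tc)
tl=(w-T[:3,3])@T[:3,:3]*1000
m=(tl[...,0]>-45)&(tl[...,0]<-15)&(np.abs(tl[...,2])<40)
P=tl[m];print(len(P),np.percentile(P,[1,50,99],axis=0))
print("tilt x vs y",np.polyfit(P[:,1],P[:,0],1))
a=np.radians(-7.9);ex=np.array([np.cos(a),np.sin(a)]);ey=np.array([-ex[1],ex[0]])
c=501.3*ex-158.5*ey;print("corner",c)
for x,y,z in((29,130,214),(32,100,130)):
    p=c+x*ex+y*ey;print(p,goto([*p,z],-7.9,T))
E
```

```text
10.55 [0.48766153 0.38994569 0.21520554] 0.6242121792680538 [ 0.31641023 -0.07218133 -6.02226021] [ 0.16060565 -0.20370698  0.02137182]
42603 [[-38.38616724 -27.08821754 -34.80539902]
 [-28.19659683  44.01410399   0.50797001]
 [-22.76903558  89.09617956  34.68245053]]
tilt x vs y [ 7.27810972e-03 -2.84926446e+01]
corner [ 474.75743337 -225.89670085]
[ 521.34999879 -101.11636247] (array([   0.6,   29.9, -491.3]), [array([1.0531e+02, 1.4000e-01, 2.0000e-02]), array([-7.469e+01, -2.000e-02,  1.300e-01])])
[ 520.1981908 -131.24398  ] (array([  84.6,   35.1, -521.1]), [array([1.0531e+02, 1.4000e-01, 2.0000e-02]), array([-7.469e+01, -2.000e-02,  1.300e-01])])
```

View pics/w6.png

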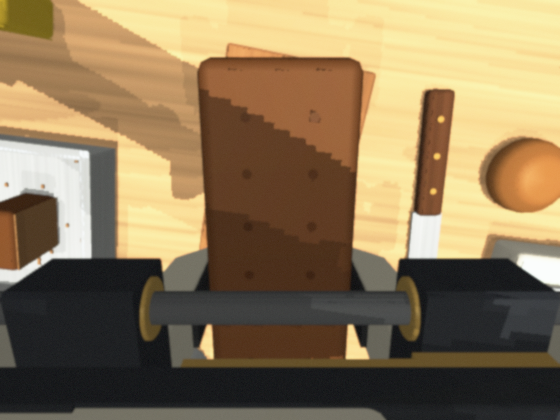

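The loaf is held centred and level (far end at tool y = 89 mm). Carry it over while turning.

Call:
{"fn": "send_rows", "kwargs": {
  "rows": [
    [[0,2,-15,3,0,0,40],[0,4,-40,9,0,0,40],[0,6,-75,16.5,0,0,40],[0,8,-112,24,0,0,40],[0,11,-150,32,0,0,40],[0,13,-188,40,0,0,40],[0,15,-224,48,0,0,40],[0,17,-255,55,0,0,40]]
  ]
}}

```text
clock: 11.4
position: [0.5024, 0.1306, 0.2121]
ee_rot: [-0.572, 1.498, 0.571]
force: [0.5, 0.4, -5.1]
width: 0.626
```

```bash
cat >> h.py <<'E'
a=np.radians(-7.9);ex=np.array([np.cos(a),np.sin(a)]);ey=np.array([-ex[1],ex[0]]);C=501.3*ex-158.5*ey
def sl(p): d=np.array(p[:2])*1000-C; return np.array([d@ex,d@ey,p[2]*1000-75])
def st():
    s=arm.observe();T=Ttool(s);f=s["force"]
    print(s["clock"],"slicer pos",np.round(sl(s["position"]),1),"jaw",round(np.degrees(np.arctan2(T[1,2],T[0,2])),2),"w",round(s["width"]*92,1),"F sl",np.round([f[:2]@ex,f[:2]@ey,f[2]],1),"tq",np.round(s["ft_torque"],2));return s,T
def gs(x,y,z,jaw=-7.9,T=None): return goto([*(C+x*ex+y*ey),z+75],jaw,T)
E
python3 - <<'E'
from h import *
s,T=st();print(gs(29,130,139))
E
```

```text
11.4 slicer pos [-21.6 356.9 137.1] jaw 41.84 w 57.6 F sl [ 0.4  0.4 -5.1] tq [ 0.05 -0.2   0.02]
(array([  -1.5, -185.3, -140.5]), [array([49.74, -0.19,  0.05]), array([-1.3026e+02, -6.0000e-02, -2.3000e-01])])
```

Call:
{"fn": "send_rows", "kwargs": {
  "rows": [
    [[0,-20,-15,6,0,0,40],[0,-50,-38,13,0,0,40],[0,-82,-62,21,0,0,40],[0,-112,-85,29,0,0,40],[0,-142,-107,37,0,0,40],[0,-165,-125,44,0,0,40],[0,-180,-136,49,0,0,40],[0,-185,-140,50,0,0,40]]
  ]
}}

```text
clock: 12.2
position: [0.5233, -0.1001, 0.2121]
ee_rot: [0.11, 1.571, -0.112]
force: [0.1, 0.4, -4.8]
width: 0.627
```

Call:
{"fn": "send_rows", "kwargs": {
  "rows": [
    [[0,0,0,0,0,0,40],[0,0,0,0,0,0,40],[0,0,0,0,0,0,40],[0,0,0,0,0,0,40],[0,0,0,0,0,0,40],[0,0,0,0,0,0,40],[0,0,0,0,0,0,40],[0,0,0,0,0,0,40]]
  ]
}}

```text
clock: 13.0
position: [0.5249, -0.0965, 0.2137]
ee_rot: [0.104, 1.568, -0.104]
force: [-0.5, 0.2, -5.1]
width: 0.628
```

```bash
python3 - <<'E'
from h import *
s,T=st();print(gs(36,104,60))
im,d=optics.get_image("wrist");cv2.imwrite("pics/w7.png",im[:,:,::-1])
K,Tc=Twrist(s);w=cloud(d,K,Tc);tl=(w-T[:3,3])@T[:3,:3]*1000
m=(tl[...,0]>-40)&(tl[...,0]<-15)&(np.abs(tl[...,2])<36)&(tl[...,1]>0)
r=cv2.minAreaRect(tl[m][:,1:].astype(np.float32));print("loaf in tool",r, np.percentile(tl[m],99.5,axis=0))
e=tl[m]; 
for sgn in(1,-1):
    q=[(y0+2.5,np.percentile(sgn*e[(e[:,1]>y0)&(e[:,1]<y0+5),2],98)) for y0 in range(30,80,5)]
    print(np.degrees(np.arctan(np.polyfit(*np.array(q).T,1)[0]))*sgn,q[0],q[-1])
W=w*1000
for nm,(lo,hi) in [("deck",(.07,.08)),("fence",(.1,.112))]:
    m=(w[...,2]>lo)&(w[...,2]<hi);cc,l,stt,_=cv2.connectedComponentsWithStats(m.astype(np.uint8))
    i=1+np.argmax(stt[1:,4]);P=W[l==i][:,:2]-C;print(nm,np.percentile(P@ex,[.5,2,98,99.5]),np.percentile(P@ey,[.5,2,98,99.5]))
    if nm=="fence":
        P=P[(P@ey>0)];q=[(y,np.percentile((P@ex)[abs(P@ey-y)<5],97)) for y in range(60,205,10) if (abs(P@ey-y)<5).sum()>8];q=np.array(q);print(q, "yaw err",-np.degrees(np.polyfit(*q.T,1)[0]))
E
```

```text
13.0 slicer pos [ 31.9 135.  138.7] jaw -7.59 w 57.7 F sl [-0.5  0.1 -5.1] tq [-0.06 -0.11 -0.01]
(array([ 78.7, -31.1,   3.9]), [array([0.31, 0.  , 0.  ]), array([-179.69,   -0.  ,    0.  ])])
loaf in tool ((46.343589782714844, -0.11431121826171875), (71.97735595703125, 88.87364959716797), 89.81082153320312) [-21.00138979  90.18583397  33.44165218]
-0.009116030881344451 (32.5, np.float64(26.762400983726252)) (77.5, np.float64(26.70021035166053))
0.08178782594483193 (32.5, np.float64(27.434583873546515)) (77.5, np.float64(27.349270434153613))
deck [ 95.60284437  96.75425534 164.27387814 165.4587404 ] [ 77.98128045  83.43639514 211.68241911 213.28087246]
fence [-45.44796517 -44.91002627 -25.51688693 -24.90548018] [176.2370814  176.95591073 204.5555825  204.61230534]
[[180.         -26.0277304 ]
 [190.         -41.77337638]
 [200.         -25.72887931]] yaw err -0.8561453063602471
```

View pics/w7.png

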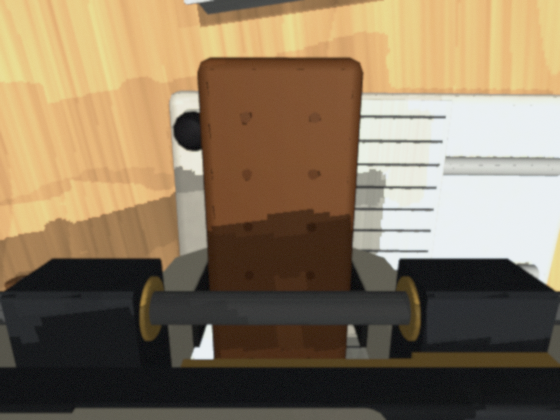

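The loaf hangs over the carriage, aligned; its left edge at (205,150) is parallel to the fence side and the knob at (192,130) is clear. Lower it with a gap to plate and fence.

Call:
{"fn": "send_rows", "kwargs": {
  "rows": [
    [[10,-5,1,0.3,0,0,40],[25,-14,2,0.3,0,0,40],[42,-22,3,0.3,0,0,40],[58,-28,4,0.3,0,0,40],[72,-31,4,0.3,0,0,40],[84,-31,4,0.3,0,0,40],[92,-31,4,0.3,0,0,40],[95,-31,4,0.3,0,0,40]]
  ]
}}

```text
clock: 13.85
position: [0.5244, -0.1273, 0.1178]
ee_rot: [0.108, 1.569, -0.107]
force: [0.3, -0.2, -5.5]
width: 0.626
```

```bash
python3 - <<'E'
from h import *
s,T=st();print(gs(36,104,39))
im,d=optics.get_image("wrist");cv2.imwrite("pics/w8.png",im[:,:,::-1])
im,d=optics.get_image("scene");a_=cv2.resize(im[190:360,120:310],None,fx=4,fy=3.5,interpolation=cv2.INTER_CUBIC)
cv2.imwrite("pics/s8.png",a_[:,:,::-1])
E
```

```text
13.85 slicer pos [ 35.7 104.5  42.8] jaw -7.86 w 57.6 F sl [ 0.3 -0.2 -5.5] tq [-0.04 -0.12  0.01]
(array([ 3.8, -0.5,  0.3]), [array([ 0.04, -0.06, -0.02]), array([-1.7996e+02,  3.0000e-02, -1.0000e-01])])
```

View pics/s8.png

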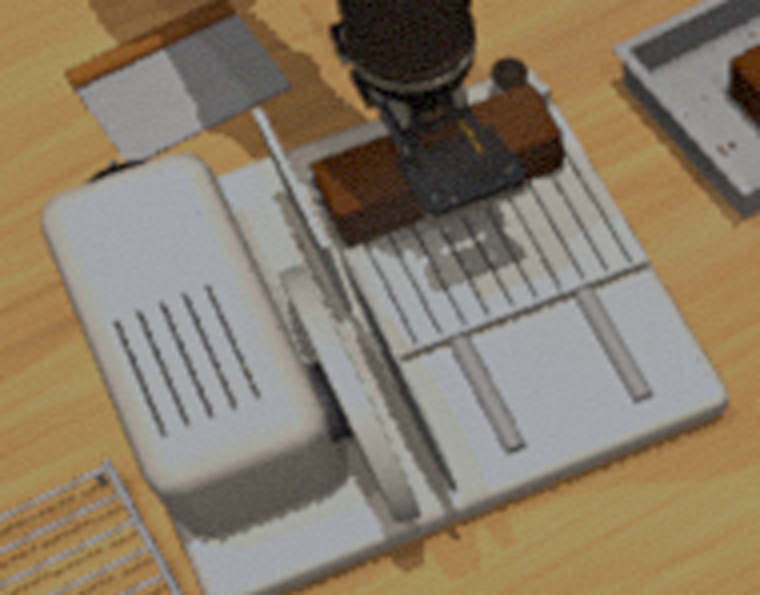

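The loaf hovers inside the fence and in front of the plate. Lower it to touch down.

Call:
{"fn": "send_rows", "kwargs": {
  "rows": [
    [[1,0,0,0,0,0,40],[2,0,0,0,0,0,40],[3,0,0,0,0,0,40],[4,0,0,0,0,0,40],[4.5,0,0,0,0,0,40],[5,0,0,0,0,0,40],[5,0,0,0,0,0,40],[5,0,0,0,0,0,40]]
  ]
}}

```text
clock: 14.75
position: [0.5248, -0.1278, 0.1137]
ee_rot: [0.108, 1.568, -0.108]
force: [0.2, 0.4, -5.4]
width: 0.63
```

```bash
python3 - <<'E'
from h import *
s,T=st()
E
```

```text
14.75 slicer pos [ 36.1 104.   38.7] jaw -7.9 w 57.9 F sl [ 0.1  0.4 -5.4] tq [ 0.   -0.07 -0.  ]
```

Call:
{"fn": "send_rows", "kwargs": {
  "rows": [
    [[0.5,0,0,0,0,0,40],[1,0,0,0,0,0,40],[1.4,0,0,0,0,0,40],[1.8,0,0,0,0,0,40],[2,0,0,0,0,0,40],[2,0,0,0,0,0,40],[2,0,0,0,0,0,40],[2,0,0,0,0,0,40]]
  ]
}}

```text
clock: 15.55
position: [0.5248, -0.1278, 0.113]
ee_rot: [0.108, 1.568, -0.109]
force: [-5.8, 0.3, 11.6]
width: 0.63
```

```bash
python3 - <<'E'
from h import *
s,T=st()
E
```

```text
15.55 slicer pos [ 36.1 104.   38. ] jaw -7.9 w 58.0 F sl [-5.8 -0.5 11.6] tq [0.1  1.38 0.03]
```

Touchdown (17 N change). I'll ease off a little, check the loaf's top plane, and slide towards the plate.

Call:
{"fn": "send_rows", "kwargs": {
  "rows": [
    [[-0.9,0,0,0,0,0,40],[-0.9,-1,0,0,0,0,40],[-0.9,-3,0,0,0,0,40],[-0.9,-5,0,0,0,0,40],[-0.9,-7,0,0,0,0,40],[-0.9,-9,0,0,0,0,40],[-0.9,-10,0,0,0,0,40],[-0.9,-10,0,0,0,0,40]]
  ]
}}

```text
clock: 16.35
position: [0.5244, -0.137, 0.1131]
ee_rot: [0.108, 1.566, -0.107]
force: [-0.1, 4.8, 3.4]
width: 0.627
```

```bash
cat > look.py <<'E'
from h import *
import sys
s,T=st()
im,d=optics.get_image("wrist");cv2.imwrite(f"pics/{sys.argv[1]}.png",im[:,:,::-1])
K,Tc=Twrist(s);w=cloud(d,K,Tc);tl=(w-T[:3,3])@T[:3,:3]*1000
m=(tl[...,0]>-36)&(tl[...,0]<-22)&(np.abs(tl[...,2])<24)&(tl[...,1]>25)&(tl[...,1]<80)
W=w[m]*1000;X=np.c_[(W[:,:2]-C)@ex,(W[:,:2]-C)@ey,np.ones(len(W))]
k=np.linalg.lstsq(X,W[:,2],rcond=None)[0];print("top slopes deg x,y",np.degrees(k[:2]),"z mean",W[:,2].mean())
m=(w[...,2]>.134)&(w[...,2]<.15)&(np.abs(tl[...,2])<36)&(tl[...,1]>25)&(tl[...,1]<150)
P=w[m][:,:2]*1000-C;u,v=P@ex,P@ey
print("far end",np.percentile(v,99.5))
for nm,p in(("left",2),("right",98)):
    q=np.array([(y,np.percentile(u[abs(v-y)<3],p)) for y in np.arange(v.max()-65,v.max()-12,6)]);f=np.polyfit(*q.T,1);print(nm,np.round(q[:,1].mean(),1),"yaw dev",np.round(-np.degrees(f[0]),2))
E
python3 look.py w9
```

```text
16.35 slicer pos [37.  94.9 38.1] jaw -7.86 w 57.7 F sl [-0.7  4.7  3.4] tq [ 0.97 -0.15 -0.12]
top slopes deg x,y [ 0.06464653 -0.04692929] z mean 141.48742488759592
far end 185.20546477948423
left 9.5 yaw dev -0.06
right 63.6 yaw dev -0.08
```

Flat and square. Creep to the plate.

Call:
{"fn": "send_rows", "kwargs": {
  "rows": [
    [[0,-1,0,0,0,0,40],[0,-2,0,0,0,0,40],[0,-3,0,0,0,0,40],[0,-3.5,0,0,0,0,40],[0,-4,0,0,0,0,40],[0,-4.5,0,0,0,0,40],[0,-5,0,0,0,0,40],[0,-5,0,0,0,0,40]]
  ]
}}

```text
clock: 17.2
position: [0.5236, -0.1418, 0.1131]
ee_rot: [0.108, 1.567, -0.107]
force: [0.7, 5.3, 3.2]
width: 0.626
```

```bash
python3 -c "
from h import *
st()"
```

```text
17.2 slicer pos [36.8 90.  38.1] jaw -7.85 w 57.6 F sl [-0.   5.3  3.2] tq [ 1.14 -0.05 -0.12]
```

Call:
{"fn": "send_rows", "kwargs": {
  "rows": [
    [[0,-0.5,0,0,0,0,40],[0,-1,0,0,0,0,40],[0,-1.4,0,0,0,0,40],[0,-1.8,0,0,0,0,40],[0,-2.2,0,0,0,0,40],[0,-2.5,0,0,0,0,40],[0,-2.5,0,0,0,0,40],[0,-2.5,0,0,0,0,40]]
  ]
}}

```text
clock: 18.0
position: [0.5235, -0.1421, 0.1131]
ee_rot: [0.109, 1.566, -0.104]
force: [2.6, 12.7, 3.1]
width: 0.627
```

```bash
python3 -c "
from h import *
st()"
```

```text
18.0 slicer pos [36.8 89.7 38.1] jaw -7.78 w 57.7 F sl [ 0.8 12.9  3.1] tq [ 2.29 -0.19 -0.4 ]
```

Plate contact. I'll back off slightly, slide to the fence, then press both.

Call:
{"fn": "send_rows", "kwargs": {
  "rows": [
    [[0,1.5,0,0,0,0,40],[0,3,0,0,0,0,40],[0,3,-1.5,0,0,0,40],[0,3,-3,0,0,0,40],[0,3,-4.5,0,0,0,40],[0,3,-6,0,0,0,40],[0,3,-7,0,0,0,40],[0,3,-7,0,0,0,40]]
  ]
}}

```text
clock: 18.8
position: [0.5176, -0.1412, 0.1131]
ee_rot: [0.108, 1.564, -0.108]
force: [6.3, 3.5, -0.5]
width: 0.624
```

```bash
python3 -c "
from h import *
st()"
```

```text
18.8 slicer pos [30.8 89.8 38.1] jaw -7.87 w 57.4 F sl [ 5.7  4.4 -0.5] tq [ 0.56 -1.3   0.19]
```

Call:
{"fn": "send_rows", "kwargs": {
  "rows": [
    [[0,0,-0.6,0,0,0,40],[0,0,-1.2,0,0,0,40],[0,0,-1.8,0,0,0,40],[0,0,-2.2,0,0,0,40],[0,0,-2.6,0,0,0,40],[0,0,-3,0,0,0,40],[0,0,-3,0,0,0,40],[0,0,-3,0,0,0,40]]
  ]
}}

```text
clock: 19.6
position: [0.5161, -0.1411, 0.1132]
ee_rot: [0.109, 1.562, -0.108]
force: [9.9, 2.9, -5.1]
width: 0.63
```

```bash
python3 -c "
from h import *
st()"
```

```text
19.6 slicer pos [29.3 89.7 38.2] jaw -7.92 w 58.0 F sl [ 9.4  4.3 -5.1] tq [ 0.33 -2.48 -0.19]
```

Fence contact too. Now press harder on both, with a little downward push to keep it flat.

Call:
{"fn": "send_rows", "kwargs": {
  "rows": [
    [[0.4,0,0,0,0,0,40],[0.7,-0.5,0,0,0,0,40],[0.7,-1,-0.3,0,0,0,40],[0.7,-1.6,-0.6,0,0,0,40],[0.7,-2.2,-0.8,0,0,0,40],[0.7,-2.7,-1,0,0,0,40],[0.7,-3,-1,0,0,0,40],[0.7,-3,-1,0,0,0,40]]
  ]
}}

```text
clock: 20.4
position: [0.516, -0.1411, 0.1132]
ee_rot: [0.11, 1.56, -0.104]
force: [12.2, 11.7, -1.7]
width: 0.632
```

```bash
python3 look.py w10; python3 - <<'E'
from h import *
for n in("scene","top"):
    im,d=optics.get_image(n)
    a_=im[190:360,120:310] if n=="scene" else im[140:270,220:420]
    a_=cv2.resize(a_,None,fx=4,fy=3.5,interpolation=cv2.INTER_CUBIC)
    cv2.imwrite(f"pics/{n}10.png",a_[:,:,::-1])
st()
E
```

```text
20.4 slicer pos [29.2 89.7 38.2] jaw -7.83 w 58.2 F sl [10.4 13.3 -1.7] tq [ 2.01 -2.57 -0.71]
top slopes deg x,y [ 0.4400483  -0.02130574] z mean 141.6479565216115
far end 179.94182831652196
left 1.7 yaw dev -0.14
right 55.8 yaw dev -0.11
20.55 slicer pos [29.2 89.7 38.3] jaw -7.82 w 57.5 F sl [10.9 11.9 -1.4] tq [ 2.03 -2.57 -0.7 ]
```

View pics/scene10.png

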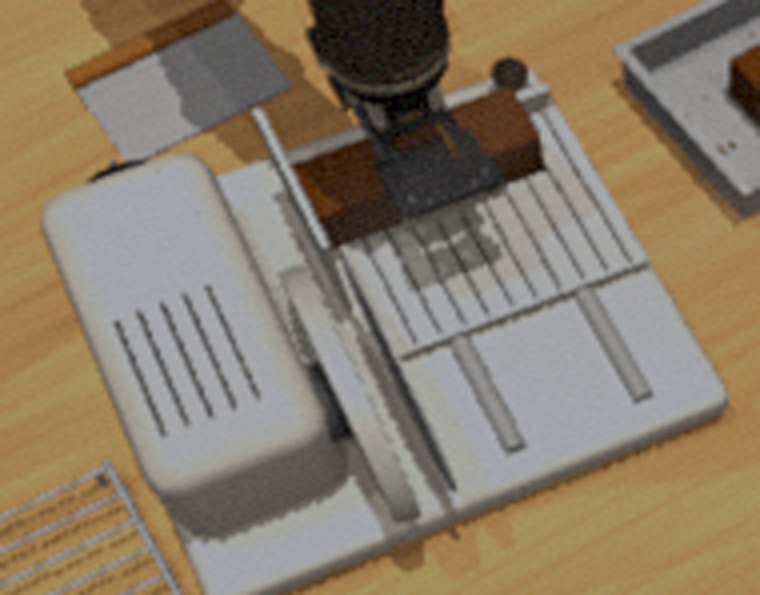

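View pics/w10.png

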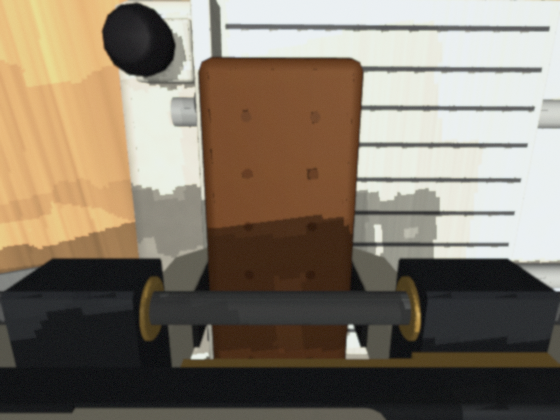

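The loaf is seated in the corner: left edge on the fence line at (205,160), near end at the plate (scene (330,240)). The push has rolled it about 0.4°, so I'll counter-turn slightly and push down a bit more.

Call:
{"fn": "send_rows", "kwargs": {
  "rows": [
    [[0.3,0,0,0,0.3,0,40],[0.6,0,0,0,0.6,0,40],[0.8,0,0,0,0.8,0,40],[0.8,0,0,0,0.8,0,40],[0.8,0,0,0,0.8,0,40],[0.8,0,0,0,0.8,0,40],[0.8,0,0,0,0.8,0,40],[0.8,0,0,0,0.8,0,40]]
  ]
}}

```text
clock: 21.35
position: [0.5162, -0.1411, 0.1131]
ee_rot: [0.111, 1.573, -0.104]
force: [8.2, 10.7, 6.8]
width: 0.628
```

```bash
python3 look.py w11
```

```text
21.35 slicer pos [29.4 89.6 38.1] jaw -7.83 w 57.7 F sl [ 6.6 11.8  6.8] tq [ 1.96 -2.73 -0.73]
top slopes deg x,y [-0.19216039 -0.01717505] z mean 141.52449065534375
far end 179.87625751086983
left 2.2 yaw dev -0.24
right 56.3 yaw dev -0.17
```

Call:
{"fn": "send_rows", "kwargs": {
  "rows": [
    [[-0.2,0,-0.4,-0.1,-0.1,0,40],[-0.3,0,-0.8,-0.2,-0.25,0,40],[-0.3,-0.2,-1.2,-0.2,-0.25,0,40],[-0.3,-0.4,-1.6,-0.2,-0.25,0,40],[-0.3,-0.5,-2,-0.2,-0.25,0,40],[-0.3,-0.5,-2,-0.2,-0.25,0,40],[-0.3,-0.5,-2,-0.2,-0.25,0,40],[-0.3,-0.5,-2,-0.2,-0.25,0,40]]
  ],
  "grip_force": 60
}}

```text
clock: 22.2
position: [0.5161, -0.1411, 0.1132]
ee_rot: [0.109, 1.565, -0.101]
force: [18.5, 11.5, -3.7]
width: 0.628
```

```bash
python3 look.py w12
```

```text
22.2 slicer pos [29.3 89.7 38.2] jaw -7.67 w 57.8 F sl [16.8 14.  -3.7] tq [ 2.07 -4.15 -1.24]
top slopes deg x,y [0.14384733 0.02817573] z mean 141.70275691860374
far end 179.89198875048072
left 1.9 yaw dev -0.12
right 56.0 yaw dev -0.04
```

Both contacts are firm (about 17 N on the fence, 14 N on the plate). One more slight downward trim, then hold and confirm it is steady.

Call:
{"fn": "send_rows", "kwargs": {
  "rows": [
    [[0.2,0,0,0,0.1,0,40],[0.5,0,0,0,0.1,0,40],[0.5,0,0,0,0.1,0,40],[0.5,0,0,0,0.1,0,40],[0.5,0,0,0,0.1,0,40],[0.5,0,0,0,0.1,0,40],[0.5,0,0,0,0.1,0,40],[0.5,0,0,0,0.1,0,40]]
  ]
}}

```text
clock: 23.05
position: [0.5161, -0.1411, 0.1132]
ee_rot: [0.109, 1.567, -0.101]
force: [15.8, 11.5, 1.0]
width: 0.625
```

Call:
{"fn": "send_rows", "kwargs": {
  "rows": [
    [[0,0,0,0,0,0,40],[0,0,0,0,0,0,40],[0,0,0,0,0,0,40],[0,0,0,0,0,0,40],[0,0,0,0,0,0,40],[0,0,0,0,0,0,40],[0,0,0,0,0,0,40],[0,0,0,0,0,0,40]]
  ]
}}

```text
clock: 23.85
position: [0.5161, -0.1411, 0.1132]
ee_rot: [0.109, 1.567, -0.101]
force: [16.3, 12.1, 0.9]
width: 0.628
```

```bash
python3 look.py w13; python3 - <<'E'
from h import *
im,d=optics.get_image("top");cv2.imwrite("pics/top13.png",im[:,:,::-1]);st()
E
```

```text
23.85 slicer pos [29.3 89.7 38.2] jaw -7.67 w 57.8 F sl [14.5 14.3  0.9] tq [ 2.15 -3.77 -1.26]
top slopes deg x,y [0.05938907 0.01935531] z mean 141.65280276110116
far end 179.89960758963767
left 2.0 yaw dev -0.21
right 56.0 yaw dev -0.21
23.95 slicer pos [29.3 89.7 38.2] jaw -7.68 w 57.5 F sl [14.5 13.8  2.4] tq [ 2.18 -3.68 -1.29]
```

View pics/top13.png

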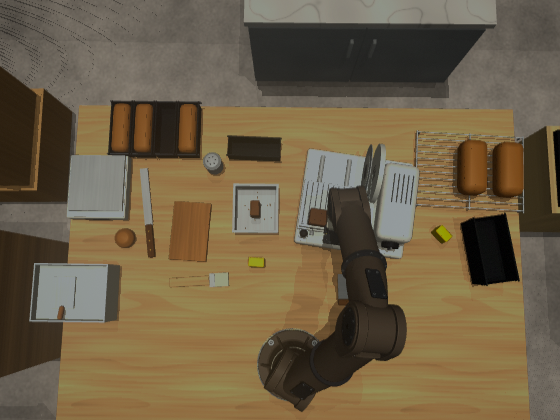

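The top view shows the heel in the pan (255,208), the board empty (190,232), the loaf on the carriage (317,217) and the other things where they were. Force and pose are steady, so I'm handing it in.

```bash
python3 -c "
from h import *
print(arm.sign_off())"
```

```text
the job is handed in; nothing more can be done
None
```

I put the brown heel from the carriage in the steel pan. The rye loaf now lies flat in the carriage corner, and the arm is still gripping it (60 N set) and pressing it there. I handed the job in at about 24 s.

**Last checks:**
- **Press:** about 14.5 N against the fence and 14 N against the gauge plate, steady over the last second of holding.
- **Position:** the tool sits at x = 29.3, y = 89.7 mm in the slicer frame, where 29 and 90 are expected for a seated loaf.
- **Flatness:** the loaf's top is within about 0.1° of level.
- **Bench:** the top view shows the heel in the pan and the other things apparently unmoved. The arm hid part of the scraper in that view.

**What did not quite agree:** the camera estimate of the loaf's angle to the fence varied between about 0 and -0.2° from picture to picture. The two pressing adjustments before the last rolled the loaf by 0.4° and then -0.2°, and I corrected that before handing in. I judged contact on both faces by force and position, because the faces themselves cannot be seen.

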